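Find the hidden release notch of a tower computer and spring its side door

ROBOT

A 6-joint arm with a two-finger parallel gripper is mounted at the origin on the work surface. World frame = base frame: x ahead of the robot, y to its left, z up, the work surface at z = 0. Lengths are in m, angles in rad, forces in N, time in s.
With the tool pointing down it reaches from about 0.225 to 0.875 m from the base axis. Payload 3.4 kg.
Tool frame: the origin (TCP) lies on the centre line of the jaws, within the pads' length; the fingertips stand 17 mm ahead of it and the grasp point (between the pads) lies 2 mm behind it (nose_length is the distance from the TCP to the fingertips, in m); z points along the fingers, y is the line along which they close (so a half turn about z gives the same grasp; the last joint's range is limited). The gripper opens to 85 mm and grips with 20 to 120 N. Pads are 22 mm wide; open, the fingers measure 114 mm over their backs; the gripper's body (76 mm by 85 mm) begins 54 mm behind the grasp point. The pads swing forward as they close: fully open they stand 13 mm farther back than shut.
Start: joints at [1.131, 0.276, 1.505, -0, 1.361, -0.121], TCP at [0.18, 0.546, 0.248] pointing down, gripper open.
Joint ranges: [-2.89, 2.89], [-0.75, 2.08], [0.22, 2.7], [-1.18, 4.32], [0.11, 2.71], [-2.7, 2.7]. Speed limits (rad/s): [2.57, 2.57, 3.14, 3.14, 3.14, 3.14].

INTERFACE

Orientations are given as a unit quaternion [w, x, y, z].
In Python, from rig import get_state, get_image, sign_off, find_in, place_of, nose_length gives the robot as it stands.
- The arm moves only by the tool apply_moves, never from a script. Its argument "deltas" is one flat list of numbers, 5 for each row, row after row: the finger opening in mm, from 0 to 85.4, then the shift along the tool's x, y, z in mm, then the turn about the tool's z in degrees. A call has 1 to 12 rows; each row is the pose to reach, as a shift and turn from the pose commanded when the call began, along the tool's axes at that moment; what a row does not reach only later rows make up. A row lasts 1/12 s, in which the tool goes at most 41.7 mm and 7.16 degrees, less where a joint would pass 70% of its speed; a pose out of reach is approached as far as the arm can. A call with a gripper value outside its range is refused whole. The fingers move at their own pace and stop on an object; "squeeze" is the grip in N (left out, the last holds). Time passes only in rows, so rows that repeat a pose let the fingers close. It gives the time, the measured TCP pose, the force, the opening and the grip force at its end, in the units of the state.
- get_state(): the state, without advancing time (a new reading comes with each control period).
- get_image(name): name is "scene" or "top"; returns a dict with "frame" (384x512x3 uint8, red, green, blue), "K" (3x3 intrinsics, pixels), "position" and "orientation" of the camera in the world. Camera axes: x right, y down, z forward; pixel columns grow to the right and rows downward; lengths in m; the calibration is good to about 2 mm. A picture is of the moment at which its call begins. There is no depth.
- sign_off(): hands the job in; it is judged then, once.
Trained networks look in a picture, given as the dict that the camera call returned (one of the last four; its "shot" number tells which), for a name from the list of things; names that differ only in an ending like _2 or _b are one class to them, and where a whole thing is asked for, a point or a joint stands for the part that bears it (a point fixed in the world has none). Each returns a list of dicts, best first, with "score" (0 to 1); they miss things now and then, are a little off and sometimes report something else, mostly with a low value. They report only what shows in the picture. A call takes as long as a camera call.
- find_in(query, picture): "point" ([column, row] in pixels, amid what is visible of it).
- place_of(query, picture): "point" ([column, row] in pixels: a listed point, or the origin of a listed thing).
The state is a dict: "clock": time; "qpos": joint angles; "qd": joint speeds; "effort": joint torques, N m; "position": TCP position; "ee_rot": TCP orientation; "contact_force": force on the tool from outside, world axes, zero at the start; "moment": the same for the moment, N m; "width": finger opening in m; "gripper_force": force on a finger pad.
Only numpy, scipy, OpenCV 4.12 (cv2) and the standard library are available. Lean on these libraries where they do the work, as an engineer would, in place of code of your own. Each camera call takes 0.05 s, during which the arm holds its last target. There are 200 camera calls.

TASK

The workshop's tower computer lies on its side, ready for dusting out. Starting at either end of the strip along the top of its bezel, run a fingertip lightly along the strip to find the release notch hidden in it, press the key inside the notch all the way down so that the side door springs ajar, and take the finger away. Only touch and press: do not raise the door any further, and leave the things on the desk where they are.

Things in the scene. Friction and masses are not known exactly. Their poses are not given: they have to be found in the camera images.
- tower: dark tower computer lying on its side, fixed: 380 (its x, front to rear) x 430 (y) x 180 mm (z up). The dark grey plastic front bezel, 50 mm deep in x, faces -x, to the robot; behind it the grey steel side door, 324 x 424 mm, forms the top, hinged at the rear. Origin: centre of its underside, on the desk.
- edge_left (a point): +y end of the strip to feel along: the flat dark grey top of the bezel, 180 mm above the desk, level with this point, 220 mm long from here straight to edge_right, 50 mm wide in the tower's x. The point is 12 mm in (tower's +x) from the strip's front rim. Beyond it in +y an end cap stands 3 mm higher.
- edge_right (a point): -y end of the strip, otherwise like edge_left. The strip has one notch, of the same dark grey plastic, in its front rim: 50 mm long along the strip, 40 mm deep in x from the rim, open to the front and above. Its middle lies up to 50 mm either side of the strip's middle; just where is not given: feel or look for it.
- release_key (a joint): travel of the release key, m: 0 up, 0.007 at its stop. The key is a flat dark grey pad, 47 (y) x 38 mm (x), that fills the notch's floor, its top 6 mm below the strip's when up. It moves straight down against a spring, 2 N at first, 6 N at the stop, frees the door after about 4 mm and comes back up when let go.
- door_front (a point): middle of the side door's front edge, on its top face, just behind the bezel: 177 mm above the desk when shut and caught. The door is sprung: when the catch lets go it rises by itself and stays ajar with this point about 20 mm higher, at about 196 mm. Hinged along the tower's rear, it can be raised further by hand.
- duster_can: bystander: spray can, 52 mm in diameter, 186 mm tall, standing left of the tower; origin at the centre of its underside
- mug: bystander: white mug, 82 mm in diameter, 95 mm tall, right of the tower; origin at the centre of its underside
- screwdriver: bystander: screwdriver lying on the desk between robot and tower, left; origin under its middle
- tape_measure: bystander: tape measure, 72 x 36 x 66 mm, on the desk between robot and tower, right; origin at the centre of its underside

How it is judged:
On the way, in this order (a step that is already met when the one before it is completed fails the run):
1. a fingertip touches the top of the bezel strip at one of its ends (within 45 mm of edge_left or edge_right), with the key still up and the door still shut (contact force between the fingers and tower above 0.5 N and value of joint release_key below 0.001 m and height (world z) of door_front below 0.18 m and (horizontal distance between the grasp point and edge_left below 0.045 m or horizontal distance between the grasp point and edge_right below 0.045 m) and height (world z) of the grasp point above 0.175 m), for 0.2 s.
2. the key in the notch is pressed down (value of joint release_key above 0.0055 m), for 0.05 s.
At the end, for the whole second after the job is handed in: the side door stands ajar on its springs, the middle of its front edge 190 to 205 mm above the desk, and the release key has come back up to within 1 mm of its rest position (height (world z) of door_front between 0.19 and 0.205 m and value of joint release_key below 0.001 m); the robot touches nothing.
It fails at once if the door is raised beyond where its springs leave it (front edge over 220 mm above the desk) (height (world z) of door_front above 0.22 m).
It fails at once if the fingers press or strike the tower with more than 80 N (contact force between the fingers and tower above 80 N).
It fails at once if the spray can, mug, screwdriver or tape measure is moved by more than 20 mm (distance of any of duster_can, mug, screwdriver, tape_measure from where it was at the start of the episode above 0.02 m).
It also fails if it takes over 48 s, if anything falls off the work surface, if the arm or the gripper's body presses on something with over 40 N, if the wrist force passes 120 N, or if a joint passes its speed limit or range.

## Working session

There is one attempt and no reset: what is moved stays moved. The work goes in short steps, Python scripts to look and compute and a tool call to move; the robot and the scene stay as the last step left them, time stands still between calls to the robot, and variables do not carry over. Pictures are saved under pics/ and viewed, at most 10 in all, crops included, and the job is handed in when it is done.

Besides the shell and the picture viewer there is one more tool, called after "Request:" by a JSON object that holds its "op" and its "data", one argument or row to a line. apply_moves: Moves the arm, as the interface text tells. Its arguments: {"type":"object","properties":{"deltas":{"type":"array"},"squeeze":{"type":"number"}},"required":["deltas"]}

```bash
mkdir -p pics; cat > h.py <<'E'
import numpy as np, cv2
from rig import *
from scipy.spatial.transform import Rotation as R
def rot(q): return R.from_quat([q[1],q[2],q[3],q[0]]).as_matrix()
def ray(im,p):
    d=rot(im["orientation"])@np.linalg.solve(im["K"],[p[0],p[1],1]); return np.array(im["position"]),d/np.linalg.norm(d)
def atz(im,p,z):
    o,d=ray(im,p); return o+d*(z-o[2])/d[2]
def tri(a,pa,b,pb):
    A=0;B=0
    for im,p in((a,pa),(b,pb)):
        o,d=ray(im,p);M=np.eye(3)-np.outer(d,d);A=A+M;B=B+M@o
    return np.linalg.solve(A,B)
def proj(im,X):
    c=rot(im["orientation"]).T@(np.array(X)-im["position"]);u=im["K"]@c;return u[:2]/u[2]
E
python3 - <<'E'
from h import *
s=get_image("scene");t=get_image("top")
for n,i in(("s",s),("t",t)): cv2.imwrite(f"pics/{n}0.png",i["frame"][:,:,::-1]); print(n,np.round(i["position"],3))
st=get_state();print(st["position"],st["ee_rot"],st["width"],nose_length,st["contact_force"])
for n in["edge_left","edge_right","door_front","release_key","duster_can","mug","screwdriver","tape_measure","tower"]:
    a=place_of(n,s);b=place_of(n,t)
    print(n,a[:2],b[:2])
    if a and b: print("  tri",tri(s,a[0]["point"],t,b[0]["point"]).round(4))
    z={"edge_left":.18,"edge_right":.18,"door_front":.177,"release_key":.174}.get(n,0)
    for i,q in((s,a),(t,b)):
        if q: print("  z",atz(i,q[0]["point"],z).round(4))
E
```

```text
s [1.28  0.648 1.26 ]
t [ 0.414 -0.018  1.24 ]
[0.18002323 0.54561251 0.24751655] [-2.47901634e-04  1.58733390e-01  9.87321119e-01 -8.11119452e-04] 0.08536231910592111 0.017 [ 0.35294857  0.98186703 -0.07855019]
edge_left [{'point': [303.6, 198.5], 'score': 0.83}, {'point': [248.8, 169.0], 'score': 0.21}] [{'point': [196.2, 189.4], 'score': 0.9}]
  tri [0.5122 0.1678 0.2001]
  z [0.5002 0.1559 0.18  ]
  z [0.5118 0.1744 0.18  ]
edge_right [{'point': [249.0, 168.0], 'score': 0.82}] [{'point': [274.1, 192.5], 'score': 0.67}]
  tri [ 0.5016 -0.0543  0.1718]
  z [ 0.5072 -0.0486  0.18  ]
  z [ 0.5012 -0.0544  0.18  ]
door_front [{'point': [264.2, 194.9], 'score': 0.73}, {'point': [168.5, 156.3], 'score': 0.3}] []
  z [0.5605 0.0562 0.177 ]Traceback (most recent call last):
  File "<stdin>", line 6, in <module>
ValueError: it knows: door_front, duster_can, edge_left, edge_right, mug, screwdriver, tape_measure, tower
```

```bash
python3 - <<'E'
from h import *
s=get_image("scene");t=get_image("top")
for n in["duster_can","mug","screwdriver","tape_measure","tower"]:
    for k,i in(("s",s),("t",t)):
        q=place_of(n,i)
        if q: print(n,k,q[0],atz(i,q[0]["point"],0).round(3))
E
python3 -c "
import cv2
for n in 's','t':
    a=cv2.imread(f'pics/{n}0.png');cv2.imwrite(f'pics/{n}0b.png',cv2.resize(cv2.convertScaleAbs(a,alpha=1.5,beta=20),(800,600)))"
```

```text
duster_can s {'point': [375.2, 309.8], 'score': 0.96} [0.576 0.476 0.   ]
mug s {'point': [167.4, 155.3], 'score': 0.62} [ 0.521 -0.443  0.   ]
mug t {'point': [382.3, 185.1], 'score': 0.76} [ 0.539 -0.431  0.   ]
screwdriver s {'point': [329.2, 204.7], 'score': 0.48} [0.338 0.157 0.   ]
screwdriver t {'point': [211.2, 245.1], 'score': 0.79} [0.339 0.154 0.   ]
tape_measure s {'point': [252.4, 157.7], 'score': 0.52} [ 0.33  -0.189  0.   ]
tape_measure t {'point': [308.0, 243.3], 'score': 0.52} [ 0.343 -0.173  0.   ]
```

View pics/s0b.png

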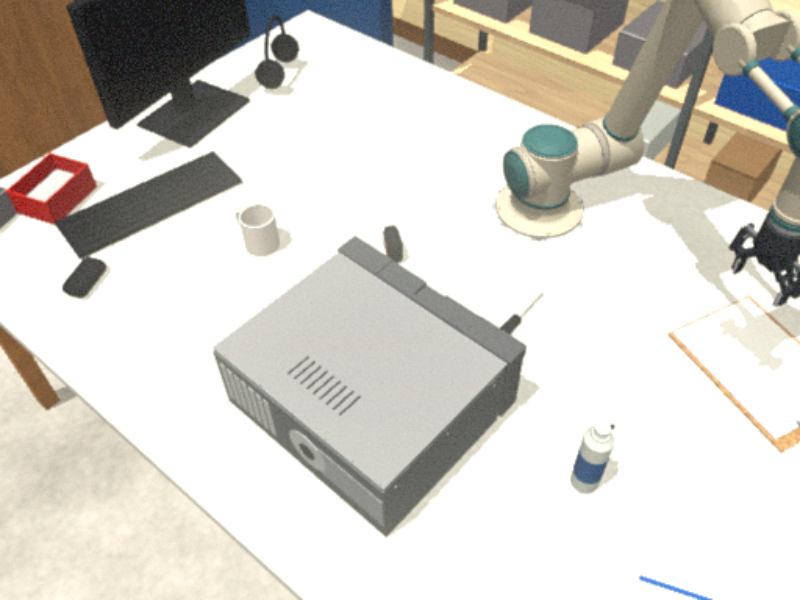

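View pics/t0b.png

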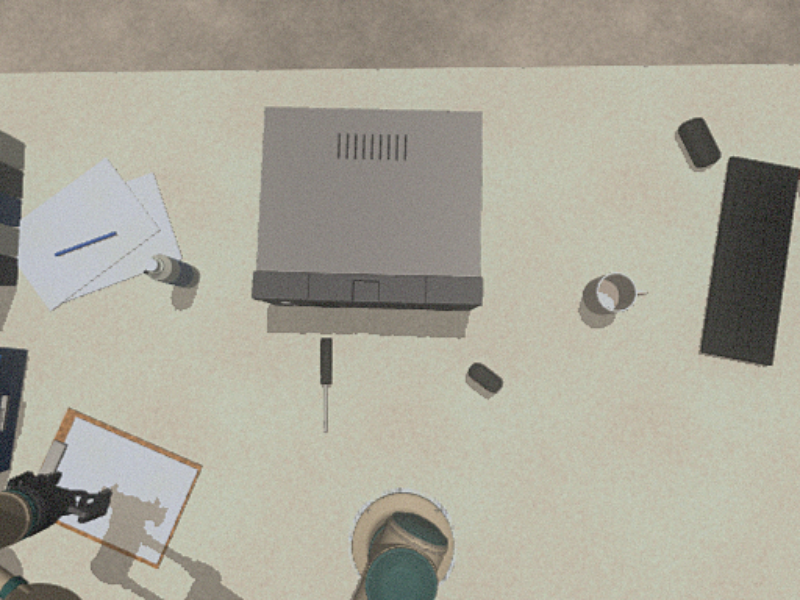

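Scene view: the tower lies mid-desk, with the can at (590,460) to its left. Top view (800 px wide): the bezel strip runs between seams at columns 308 and 426, row about 288. The notch outline spans columns 353–379, rows 281–301.

```bash
python3 - <<'E'
from h import *
t=get_image("top");s=get_image("scene")
k=.64
for n,p,z in[("L",(308,288),.18),("R",(426,290),.18),("nL",(353,291),.18),("nR",(379,291),.18),("front rim nL",(353,301),.18),("back nL",(353,281),.18),("bezel FL",(253,298),.183),("FR",(482,305),.183),("BL door",(265,107),.177),("BR",(482,112),.177)]:
    print(n,atz(t,np.array(p)*k,z).round(4))
print("key in s", proj(s,[.5,.07,.18]))
c=t["frame"][165:205,155:315,::-1];cv2.imwrite("pics/c1.png",cv2.resize(cv2.convertScaleAbs(c,alpha=2,beta=10),(800,200),interpolation=2))
c=s["frame"][145:235,210:340,::-1];cv2.imwrite("pics/c2.png",cv2.resize(cv2.convertScaleAbs(c,alpha=2,beta=10),(780,540),interpolation=2))
E
```

```text
L [0.5268 0.1719 0.18  ]
R [ 0.5216 -0.0503  0.18  ]
nL [0.5205 0.087  0.18  ]
nR [0.5202 0.038  0.18  ]
front rim nL [0.5017 0.0869 0.18  ]
back nL [0.5395 0.087  0.18  ]
bezel FL [0.5082 0.2746 0.183 ]
FR [ 0.4925 -0.1543  0.183 ]
BL door [0.8823 0.2601 0.177 ]
BR [ 0.8678 -0.1619  0.177 ]
key in s [280.52390893 184.6470829 ]
```

View pics/c1.png

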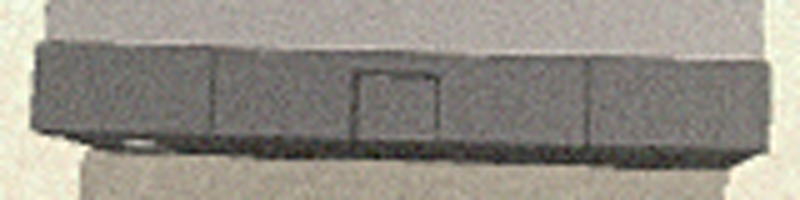

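View pics/c2.png

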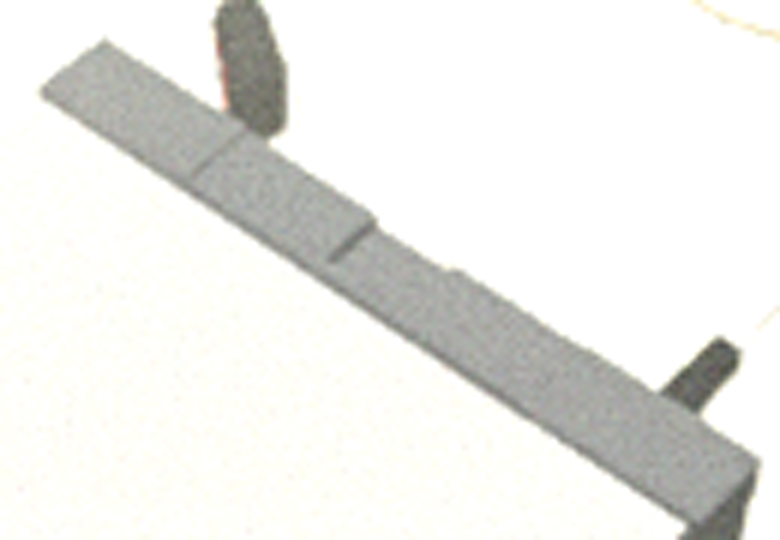

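The notch is centred at about y = 0.0625, x = 0.500–0.540. I'll touch the strip near edge_left at about (0.518, 0.150), then slide to -y.

Request:
{"op": "apply_moves", "data": {
  "deltas": [0,-20,-12,0,-1,0,-55,-33,0,-3,0,-92,-56,0,-5,0,-130,-79,0,-7,0,-167,-101,0,-9,0,-205,-124,0,-11,0,-242,-147,0,-13,0,-280,-170,0,-14,0,-317,-192,0,-15,0,-355,-215,0,-16,0,-385,-233,0,-16,0,-400,-243,0,-16],
  "squeeze": 20
}}

```text
clock: 2.1
position: [0.4862, 0.187, 0.2485]
ee_rot: [0.001, 0.021, 1.0, -0.0]
contact_force: [0.7, -0.0, 0.2]
width: 0.0001
gripper_force: 0.0
```

```bash
cat > go.py <<'E'
import sys
from h import *
st=get_state();M=rot(st["ee_rot"]);p=np.array(st["position"])
print(st["clock"],p.round(4),"width",st["width"],"F",np.round(st["contact_force"],2),"toolx",M[:,0].round(3),"tooly",M[:,1].round(3))
g=np.array([float(a) for a in sys.argv[1:4]]);print("tool mm",(M.T@(g-p)*1000).round(1))
E
python3 go.py .518 .150 .212
```

```text
2.1 [0.4862 0.187  0.2485] width 6.254835816393949e-05 F [ 0.75 -0.01  0.21] toolx [-0.999  0.041 -0.002] tooly [ 0.041  0.999 -0.001]
tool mm [-33.2 -35.7  36.6]
```

Request:
{"op": "apply_moves", "data": {
  "deltas": [0,-16,-18,10,0,0,-33,-36,25,0,0,-33,-36,40,0,0,-33,-36,45,0,0,-33,-36,46,0,0,-33,-36,46,0]
}}

```text
clock: 2.6
position: [0.515, 0.1531, 0.2023]
ee_rot: [-0.0, 0.02, 1.0, 0.0]
contact_force: [0.2, -0.0, 0.2]
width: -0.0002
gripper_force: 0.0
```

```bash
python3 go.py .518 .150 .197; python3 - <<'E'
from h import *
t=get_image("top");s=get_image("scene")
a=s["frame"][125:245,200:360,::-1];b=t["frame"][135:255,155:315,::-1]
cv2.imwrite("pics/c3.png",cv2.convertScaleAbs(cv2.resize(np.vstack([a,b]),None,fx=2.5,fy=2.5,interpolation=2),alpha=1.6,beta=10))
E
```

```text
2.6 [0.515  0.1531 0.2023] width -0.00015413449697932003 F [ 0.2  -0.04  0.21] toolx [-0.999  0.039  0.001] tooly [0.039 0.999 0.   ]
tool mm [-3.1 -3.   5.3]
```

View pics/c3.png

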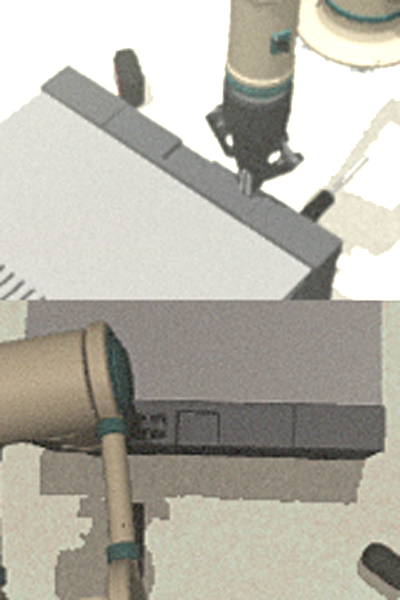

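The fingertip hovers over the strip just inside its left end (scene, about (247,185)), and the notch shows clear at (198,427) in the top crop. I'll descend gently.

Request:
{"op": "apply_moves", "data": {
  "deltas": [0,-3,-3,2,0,0,-3,-3,3.5,0,0,-3,-3,4.5,0,0,-3,-3,5,0,0,-3,-3,5,0,0,-3,-3,5,0]
}}

```text
clock: 3.2
position: [0.5183, 0.1496, 0.1973]
ee_rot: [0.0, 0.02, 1.0, 0.0]
contact_force: [0.2, 0.5, 0.5]
width: 0.0004
gripper_force: 0.0
```

Request:
{"op": "apply_moves", "data": {
  "deltas": [0,0,0,0.5,0,0,0,0,0.5,0,0,0,0,0.5,0]
}}

```text
clock: 3.45
position: [0.5184, 0.1496, 0.1971]
ee_rot: [0.0, 0.02, 1.0, 0.0]
contact_force: [0.0, -0.6, 2.5]
width: 0.0001
gripper_force: 1.0
```

Request:
{"op": "apply_moves", "data": {
  "deltas": [0,0,0,0.3,0,0,0,0,0.3,0,0,0,0,0.3,0,0,0,0,0.3,0,0,0,0,0.3,0,0,0,0,0.3,0]
}}

```text
clock: 3.95
position: [0.5184, 0.1496, 0.197]
ee_rot: [0.0, 0.02, 1.0, 0.0]
contact_force: [-1.3, -0.6, 5.5]
width: -0.0001
gripper_force: 2.7
```

Contact is firm at 5.5 N. Now sliding lightly towards the notch.

Request:
{"op": "apply_moves", "data": {
  "deltas": [0,0,-3,-0.3,0,0,0,-8,-0.3,0,0,0,-13,-0.3,0,0,0,-18,-0.3,0,0,0,-23,-0.3,0,0,0,-28,-0.3,0,0,0,-33,-0.3,0,0,0,-38,-0.3,0,0,0,-43,-0.3,0,0,0,-48,-0.3,0,0,0,-50,-0.3,0]
}}

```text
clock: 4.87
position: [0.5165, 0.099, 0.197]
ee_rot: [0.0, 0.02, 1.0, 0.0]
contact_force: [0.3, 3.3, 5.7]
width: -0.0001
gripper_force: 2.6
```

Request:
{"op": "apply_moves", "data": {
  "deltas": [0,0,-4,0,0,0,0,-8,0,0,0,0,-12,0,0,0,0,-16,0,0,0,0,-20,0,0,0,0,-24,0,0,0,0,-28,0,0,0,0,-32,0,0,0,0,-36,0,0,0,0,-37,0,0,0,0,-37,0,0]
}}

```text
clock: 5.78
position: [0.5148, 0.0622, 0.1967]
ee_rot: [-0.0, 0.02, 1.0, -0.0]
contact_force: [-0.5, -0.3, 0.5]
width: 0.0001
gripper_force: 0.0
```

Contact is lost at y = 0.062, so the finger is over the notch. Pressing down.

Request:
{"op": "apply_moves", "data": {
  "deltas": [0,0,0,2,0,0,0,0,4,0,0,0,0,5,0,0,0,0,6,0,0,0,0,7,0,0,0,0,8,0,0,0,0,8,0,0,0,0,8,0]
}}

```text
clock: 6.45
position: [0.5148, 0.0628, 0.189]
ee_rot: [-0.0, 0.02, 1.0, 0.0]
contact_force: [-1.8, 0.6, 3.5]
width: -0.0
gripper_force: 1.8
```

Request:
{"op": "apply_moves", "data": {
  "deltas": [0,0,0,1,0,0,0,0,2,0,0,0,0,3,0,0,0,0,4,0,0,0,0,4.5,0,0,0,0,5,0,0,0,0,5,0,0,0,0,5,0]
}}

```text
clock: 7.12
position: [0.5148, 0.0628, 0.184]
ee_rot: [-0.0, 0.02, 1.0, 0.0]
contact_force: [-3.0, 0.9, 6.6]
width: -0.0001
gripper_force: 3.2
```

Nearly at the stop. A bit more until the force rises.

Request:
{"op": "apply_moves", "data": {
  "deltas": [0,0,0,0.5,0,0,0,0,1,0,0,0,0,1.3,0,0,0,0,1.3,0,0,0,0,1.3,0]
}}

```text
clock: 7.53
position: [0.5148, 0.0628, 0.1839]
ee_rot: [0.0, 0.02, 1.0, 0.0]
contact_force: [-5.1, 1.1, 12.5]
width: -0.0005
gripper_force: 6.4
```

```bash
python3 - <<'E'
from h import *
for k in("scene","top"):
    i=get_image(k);q=place_of("door_front",i)
    if q: print(k,q[0],atz(i,q[0]["point"],.177),atz(i,q[0]["point"],.196))
E
```

```text
scene {'point': [263.4, 190.7], 'score': 0.86} [0.54926133 0.04382892 0.177     ] [0.56207336 0.05442577 0.196     ]
```

The force rises to 12.5 N with no further travel: the key is at its stop. Withdrawing upwards.

Request:
{"op": "apply_moves", "data": {
  "deltas": [0,0,0,-2,0,0,0,0,-8,0,0,0,0,-18,0,0,0,0,-35,0,0,10,0,-55,0,0,30,20,-75,0,0,60,45,-90,0,0,90,75,-100,0,0,120,105,-100,0,0,145,130,-100,0,0,150,135,-100,0,0,150,135,-100,0]
}}

```text
clock: 8.73
position: [0.3691, 0.2047, 0.283]
ee_rot: [0.001, 0.018, 1.0, 0.0]
contact_force: [0.4, -0.8, 0.3]
width: 0.0002
gripper_force: 0.0
```

```bash
python3 - <<'E'
from h import *
s=get_image("scene");t=get_image("top")
p=[]
for k,i in(("s",s),("t",t)):
    q=place_of("door_front",i);p.append(q)
    if q: print(k,q[0],proj(i,[.5545,.058,.177]),proj(i,[.5545,.058,.196]))
if all(p): print(tri(s,p[0][0]["point"],t,p[1][0]["point"]))
for n in["duster_can","mug","screwdriver","tape_measure"]:
    print(n,[q[0]["point"] for q in (place_of(n,s),place_of(n,t)) if q])
a=s["frame"][125:245,200:360,::-1];b=t["frame"][135:255,155:315,::-1]
cv2.imwrite("pics/c4.png",cv2.convertScaleAbs(cv2.resize(np.vstack([a,b]),None,fx=2.5,fy=2.5,interpolation=2),alpha=1.6,beta=10))
E
```

```text
s {'point': [263.2, 190.5], 'score': 0.59} [265.9708067  194.00642891] [265.97852881 189.77744795]
t {'point': [234.6, 170.1], 'score': 0.93} [235.85066133 174.84368461] [235.3809391  173.98847852]
[0.5657652 0.0586023 0.2030841]
duster_can [[373.3, 307.5], [122.2, 173.8]]
mug [[166.7, 155.8], [385.9, 185.4]]
screwdriver [[329.5, 204.0], [211.2, 244.3]]
tape_measure [[253.3, 160.6], [307.7, 242.2]]
```

View pics/c4.png

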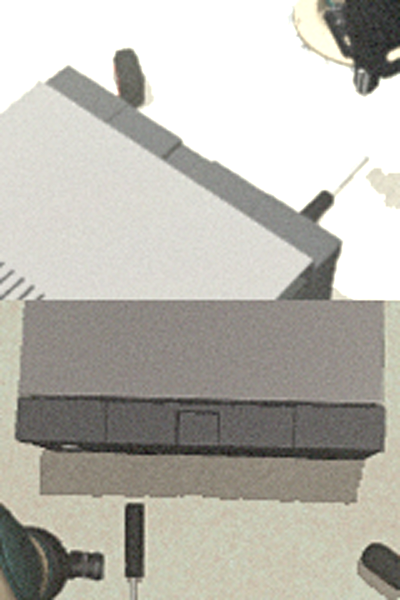

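The door edge now stands above the bezel: there is a dark gap line in the top crop at row about 398, and in the scene crop the door edge covers part of the bezel. The finger is well clear and the desk items have not moved.

```bash
python3 -c "
from rig import *
print(sign_off())"
```

```text
the job is handed in; nothing more can be done
None
```

I touched the strip at its left end, ran the fingertip along to the notch and pressed the key to its stop. The door sprang ajar (the cameras put its front edge at about 203 mm, roughly), the finger is clear, the desk items look unmoved, and the job is handed in; no verdict came back.

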